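# Turn the washed bowl over on the drainer

### The arm

A 6-joint arm with a two-finger parallel gripper is mounted at the origin on the work surface. World frame = base frame: x ahead of the robot, y to its left, z up, the work surface at z = 0. Lengths are in m, angles in rad, forces in N, time in s.
With the tool pointing down it reaches from about 0.35 to 0.775 m from the base axis. Payload 5.5 kg.
Tool frame: the origin (TCP) lies on the centre line of the jaws, within the pads' length; the fingertips stand 11 mm ahead of it and the grasp point (between the pads) lies 8 mm behind it; z points along the fingers, y is the line along which they close (so a half turn about z gives the same grasp; the last joint's range is limited). The gripper opens to 85 mm and grips with 20 to 120 N. Pads are 22 mm wide; open, the fingers measure 114 mm over their backs; the gripper's body (76 mm by 85 mm) begins 54 mm behind the grasp point. The pads swing forward as they close: fully open they stand 13 mm farther back than shut.
Start: joints at [-1.265, 0.313, 0.046, 1.304, 0, 1.431], TCP at [0.248, -0.519, 0.242] pointing down, gripper open.
Joint ranges: [-2.76, 2.76], [-0.86, 1.69], [-1.03, 1.26], [-2.2, 2.34], [-1.47, 1.5], [-3.14, 3.14]. Speed limits (rad/s): [2.57, 2.57, 3.14, 3.14, 3.14, 3.14].

### API

Orientations are given as a unit quaternion [w, x, y, z].
In Python, from workcell import env, viewer, order, models gives the robot as it stands.
- The arm moves only by the tool drive_tool, never from a script. Its argument "series" is a list that holds one entry, the list of rows, each a list of 6 numbers: the shift along the tool's x, y, z each as a share of 120 mm, from -1 to 1, then the turn, a rotation vector about the tool's x, y, z each as a share of 180 degrees, from -1 to 1. A call has 1 to 20 rows; each row shifts and turns the commanded pose from where the row before left it, along the tool's axes as they then stand; what a row does not reach is not made up. A row lasts 1/8 s, in which the tool goes at most 62.5 mm and 10.7 degrees, less where a joint would pass 70% of its speed; a pose out of reach is approached as far as the arm can. A call with a number of a shift or a turn outside -1 to 1 is refused whole. A call with a gripper value outside its range is refused whole. "jaw" is the opening, from -1 (shut) to 1 (fully open), set as the call begins (left out, the last holds). The fingers move at their own pace and stop on an object; "grip_force" is the grip in N (left out, the last holds). Time passes only in rows, so rows that do not move let the fingers close. It gives the time, the measured TCP pose, the force, the opening and the grip force at its end, in the units of the state.
- env.get_state(): the state, without advancing time (a new reading comes with each control period).
- viewer.read_camera(name): name is "scene" or "top"; returns the picture (480x640x3 uint8, red, green, blue); there is no depth.
- viewer.camera_info(name): a dict with "intrinsics" (3x3 intrinsics, pixels), "R" (3x3) and "t" (3): a world point X has camera coordinates R X + t. Camera axes: x right, y down, z forward; pixel columns grow to the right and rows downward; lengths in m; the calibration is good to about 2 mm. A picture is of the moment at which its call begins. camera_info takes no time and is no camera call.
- order.hand_in(): hands the job in; it is judged then, once.
Trained networks look in the newest picture that a camera, given by its name, has taken for a name from the list of things; names that differ only in an ending like _2 or _b are one class to them, and where a whole thing is asked for, a point or a joint stands for the part that bears it (a point fixed in the world has none). Each returns a list of dicts, best first, with "score" (0 to 1); they miss things now and then, are a little off and sometimes report something else, mostly with a low value. They report only what shows in the picture. A call takes as long as a camera call.
- models.silhouettes(label, camera): "region" (480x640 bool, what is visible of it) and "location" ([column, row] in pixels, amid what is visible of it).
The state is a dict: "clock": time; "joint_pos": joint angles; "qvel": joint speeds; "tau": joint torques, N m; "tcp_pos": TCP position; "orientation": TCP orientation; "wrist_force": force on the tool from outside, world axes, zero at the start; "ft_torque": the same for the moment, N m; "finger_gap": finger opening in m; "grip_force": force on a finger pad.
Only numpy, scipy, OpenCV 4.12 (cv2) and the standard library are available. Lean on these libraries where they do the work, as an engineer would, in place of code of your own. Each camera call takes 0.05 s, during which the arm holds its last target. There are 200 camera calls.

### The job

The blue bowl has just been washed and should drain mouth-down on the grooved patch of the counter. First push the organiser's open top drawer fully shut to clear the space, then tip the bowl over against the counter (never lift it high into the air) and leave it mouth-down, flat and wholly on the grooved patch. Leave the other things on the counter standing or lying where they are.

Things in the scene. Friction and masses are not known exactly. Their poses are not given: they have to be found in the camera images.
- bowl: Blue stoneware bowl, 0.19 to 0.35 kg, 60 mm high, starts mouth-up. Origin: centre of its underside, z out of the mouth (mouth-down: origin 60 mm up, z down). Outside: cylindrical foot 68 mm in diameter, 14 mm high, flaring to radius 58 mm at height 34 mm and 66 mm at 54 mm; wall 4 mm, inner floor 6 mm up, inner radius 43 mm at height 25 mm. Friction on the counter 0.5 to 0.7
- bowl_rim (a point): Centre of the bowl's mouth, level with the rim. A flat lip 6 mm thick sticks out all round to 152 mm diameter, 10 mm beyond the wall, its underside 54 mm above the bowl's underside: fingertips fit under it. Lifted on one side by the lip, the bowl rolls over foot and far lip, hardly sliding, falls mouth-down past about 115 degrees, and ends about 170 mm further on
- drainer: Grooved draining patch cut in the counter, darker brown, 210 x 210 mm, flush with the counter. Origin at its centre, x and y along its sides
- unit_drawer0 (a joint): Opening of the organiser's top drawer, m: 0 shut, starts 0.10 to 0.15. It slides freely (about 1 N) and stays where it is left
- unit_drawer0_handle (a point): Middle of the steel bar handle (120 mm long, 35 mm off the drawer's front, 172 mm above the counter) of the open top drawer; moves with the drawer
- unit: White plastic organiser with three shallow drawers, fixed to the counter, 260 mm deep, 320 mm wide, 210 mm high, at the left of the counter. Origin: centre of its underside; its front faces its own -x, which is roughly world -y; the drawers open along its own -x. The top drawer is the open one, holding a red plate and a spoon; its front is 62 mm high and its underside is 140 mm above the counter
- mug: White mug, 80 mm in diameter, 90 mm high, its handle sticks out to 75 mm from the axis along its +y. Origin: centre of the underside. Bystander
- tumbler: Glass tumbler with a grey lid, 80 mm in diameter, 100 mm high. Origin: centre of the underside. Bystander
- jar: Lidded jar, 72 mm in diameter, 100 mm high. Origin: centre of the underside. Bystander
- caddy: Steel tea caddy, 90 mm in diameter, 110 mm high. Origin: centre of the underside. Bystander
- soap: Green soap bottle, 66 mm in diameter, 200 mm high. Origin: centre of the underside. Bystander
- spoon: Steel spoon with a wooden handle lying on the counter, 190 mm long along its x, 40 mm wide. Origin: middle of its underside. Bystander

How it is judged:
By the outcome, as a careful person would: the job done as asked, in the order asked, and still so for the second after the job is handed in, with the robot touching nothing.
It also fails if it takes over 72 s, if anything falls off the work surface, if the arm or the gripper's body presses on something with over 40 N, if the wrist force passes 120 N, or if a joint passes its speed limit or range.

## Working session

There is one attempt and no reset: what is moved stays moved. The work goes in short steps, Python scripts to look and compute and a tool call to move; the robot and the scene stay as the last step left them, time stands still between calls to the robot, and variables do not carry over. Pictures are saved under pics/ and viewed, at most 13 in all, crops included, and the job is handed in when it is done.

Besides the shell and the picture viewer there is one more tool, called after "Emit:" by a JSON object that holds its "method" and its "body", one argument or row to a line. drive_tool: Moves the arm, as the interface text tells. Its arguments: {"type":"object","properties":{"series":{"type":"array"},"jaw":{"type":"number"},"grip_force":{"type":"number"}},"required":["series"]}

```bash
ls; mkdir -p pics
cat > h.py <<'E'
import numpy as np, cv2
from workcell import env, viewer, order, models
def cam(n):
    c=viewer.camera_info(n); return np.array(c["intrinsics"]),np.array(c["R"]),np.array(c["t"])
def back(n,px,z):
    K,R,t=cam(n); d=R.T@np.linalg.solve(K,[px[0],px[1],1]); o=-R.T@t
    return o+d*(z-o[2])/d[2]
def proj(n,X):
    K,R,t=cam(n); p=K@(R@np.array(X)+t); return p[:2]/p[2]
def snap(n,name):
    im=viewer.read_camera(n); cv2.imwrite(f"pics/{name}.png",im[:,:,::-1]); return im
E
python3 - <<'E'
from h import *
a=snap("top","t0");b=snap("scene","s0")
print(env.get_state())
for n in("top","scene"):
    K,R,t=cam(n);print(n,(-R.T@t).round(3),K[0,0].round(1),R.round(2).tolist())
    for l in ["bowl","drainer","unit_drawer0_handle","unit","mug","tumbler","jar","caddy","soap","spoon"]:
        for r in models.silhouettes(l,n)[:2]:
            g=r["region"];ys,xs=np.nonzero(g)
            print(l,round(r["score"],2),np.round(r["location"]),xs.min(),xs.max(),ys.min(),ys.max(),back(n,r["location"],0).round(3)[:2])
E
```

```text
pics
{'clock': 0.1, 'joint_pos': array([-1.26463658e+00,  3.13928488e-01,  4.51135451e-02,  1.30359477e+00,
        2.38990766e-05,  1.43121468e+00]), 'qvel': array([-0.00146617, -0.00170557,  0.00100232,  0.00218334, -0.0013148 ,
       -0.00186041]), 'tau': array([ 1.80109375e-03, -4.81723666e+01,  2.99244028e+01,  1.27276615e-02,
       -2.04023027e-04, -4.83183371e-06]), 'tcp_pos': array([ 0.24777609, -0.51840587,  0.24150478]), 'orientation': array([-8.04890368e-04,  9.75266642e-01,  2.21030145e-01, -5.52028987e-05]), 'wrist_force': array([-0.08273956,  0.35538863,  0.37648264]), 'ft_torque': array([-0.02918169,  0.00029071, -0.00835799]), 'grip_force': 0.0, 'finger_gap': 0.08487850866855913}
top [0.33  0.063 1.256] 524.9 [[0.02, -1.0, -0.01], [-0.98, -0.02, -0.22], [0.22, 0.01, -0.98]]
bowl 0.76 [469. 259.] 436 500 227 290 [ 0.587 -0.279]
bowl 0.26 [306. 169.] 287 324 147 193 [0.812 0.126]
drainer 0.62 [303. 291.] 257 349 241 334 [0.5   0.124]
unit_drawer0_handle 0.91 [204. 272.] 157 259 196 346 [0.542 0.366]
unit 0.65 [140. 264.] 31 259 180 347 [0.557 0.523]
mug 0.92 [292. 348
[... 415 characters left out ...]
, [0.64, -0.56, -0.53], [-0.39, 0.36, -0.85]]
bowl 0.63 [220. 342.] 191 256 311 372 [ 0.552 -0.265]
drainer 0.84 [329. 244.] 274 380 198 290 [0.52  0.122]
unit_drawer0_handle 0.75 [387. 169.] 329 449 115 225 [0.443 0.421]
unit 0.91 [429. 150.] 329 520 68 227 [0.475 0.568]
unit 0.24 [320. 334.] 306 336 312 353 [ 0.697 -0.07 ]
mug 0.92 [292. 194.] 276 313 175 218 [0.329 0.153]
tumbler 0.67 [235. 248.] 217 249 228 270 [ 0.364 -0.077]
jar 0.65 [322. 332.] 306 336 313 353 [ 0.696 -0.063]
caddy 0.76 [404. 303.] 383 423 278 328 [0.776 0.146]
soap 0.94 [246. 407.] 229 264 379 427 [ 0.717 -0.313]
soap 0.74 [292. 196.] 276 313 176 216 [0.333 0.15 ]
spoon 0.8 [157. 289.] 125 191 265 313 [ 0.328 -0.299]
```

View pics/t0.png

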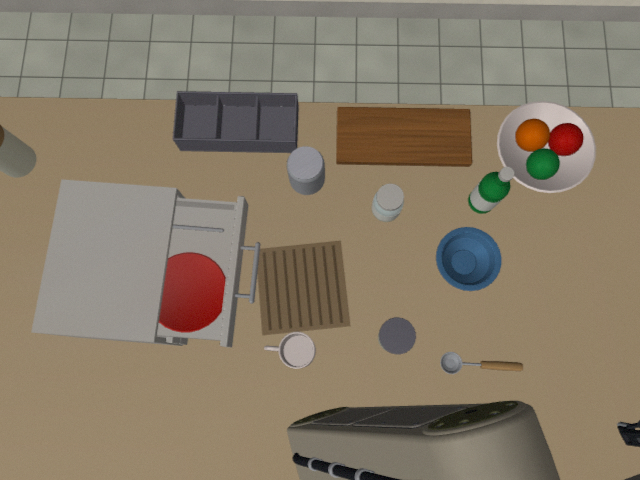

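View pics/s0.png

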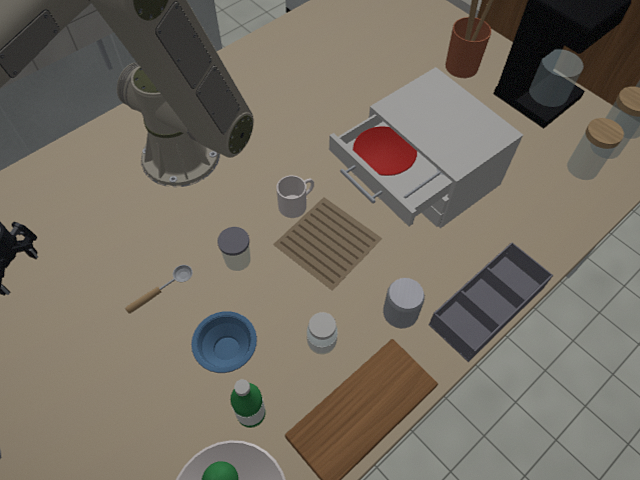

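Top view: the bowl is at (469,259), the drainer at (303,291), the open drawer's handle bar at about (255,272) and the mug at (297,350). The tumbler (397,336) and jar (387,203) leave a lane between them. Next I'll fit precise positions.

```bash
cat >> h.py <<'E'
from scipy.optimize import least_squares
def circ(x,y,r,z,n=48):
    a=np.linspace(0,2*np.pi,n); return [(x+r*np.cos(u),y+r*np.sin(u),z) for u in a]
def bbox(p): p=np.array(p); return np.r_[p.min(0),p.max(0)]
def fit(l,rings,x0,cams=("top","scene"),k=None):
    ob={}
    for n in cams:
        for r in models.silhouettes(l,n):
            q=proj(n,[*x0,rings[0][1]])
            if np.hypot(*(q-r["location"]))<45:
                g=r["region"].astype(np.uint8); m,lab,st,_=cv2.connectedComponentsWithStats(g); i=1+st[1:,4].argmax()
                s=st[i]; ob[n]=np.array([s[0],s[1],s[0]+s[2]-1,s[1]+s[3]-1.]); break
    f=lambda x:np.concatenate([bbox([proj(n,P) for r,z in rings for P in circ(x[0],x[1],r,z)])-ob[n] for n in ob])
    s=least_squares(f,x0,loss="soft_l1"); return s.x,s.fun.round(1),list(ob)
E
python3 - <<'E'
from h import *
viewer.read_camera("top");viewer.read_camera("scene")
for l,r,x in [("bowl",[(.076,.06),(.076,.054)],(.57,-.265)),("tumbler",[(.04,0),(.04,.1)],(.38,-.085)),("jar",[(.036,0),(.036,.1)],(.71,-.075)),("caddy",[(.045,0),(.045,.11)],(.78,.13)),("soap",[(.033,0),(.033,.1),(.012,.2)],(.72,-.31)),("mug",[(.04,0.0),(.04,.09)],(.35,.13))]:
    s=fit(l,r,x); print(l,s[0].round(3),s[1],s[2])
for n in("top","scene"):
    r=models.silhouettes("drainer",n)[0]["region"].astype(np.uint8)
    c=max(cv2.findContours(r,0,1)[0],key=cv2.contourArea)
    P=np.array([back(n,p[0],0)[:2] for p in c],np.float32); print("drainer",cv2.minAreaRect(P))
    r=models.silhouettes("unit_drawer0_handle",n)[0]["region"]; ys,xs=np.nonzero(r)
# handle bar/pixels in top: ends
for p in [(258,244),(252,300)]: print("bar",back("top",p,.175).round(3))
for p in [(345,167),(378,199)]: print("bar scene",back("scene",p,.175).round(3))
for p in [(243,198),(230,345)]: print("front top edge",back("top",p,.2).round(3))
for p in [(176,188),(160,338)]: print("unit front top",back("top",p,.21).round(3))
E
python3 -c "
import cv2
a=cv2.imread('pics/t0.png')[170:350,150:300];b=cv2.imread('pics/s0.png')[100:240,310:460]
cv2.imwrite('pics/c0.png',cv2.hconcat([cv2.resize(a,(450,540),interpolation=2),cv2.resize(b,(350,540))]))"
```

```text
Traceback (most recent call last):
  File "h.py", line 25, in fit
    s=least_squares(f,x0,loss="soft_l1"); return s.x,s.fun.round(1),list(ob)
  File "h.py", line 24, in <lambda>
    f=lambda x:np.concatenate([bbox([proj(n,P) for r,z in rings for P in circ(x[0],x[1],r,z)])-ob[n] for n in ob])
                                     ~~~~^^^^^
  File "h.py", line 9, in proj
    K,R,t=cam(n); p=K@(R@np.array(X)+t); return p[:2]/p[2]
          ~~~^^^
  File "h.py", line 4, in cam
    c=viewer.camera_info(n); return np.array(c["intrinsics"]),np.array(c["R"]),np.array(c["t"])
ValueError: time passes only in moves, steps and waits
```

View pics/c0.png

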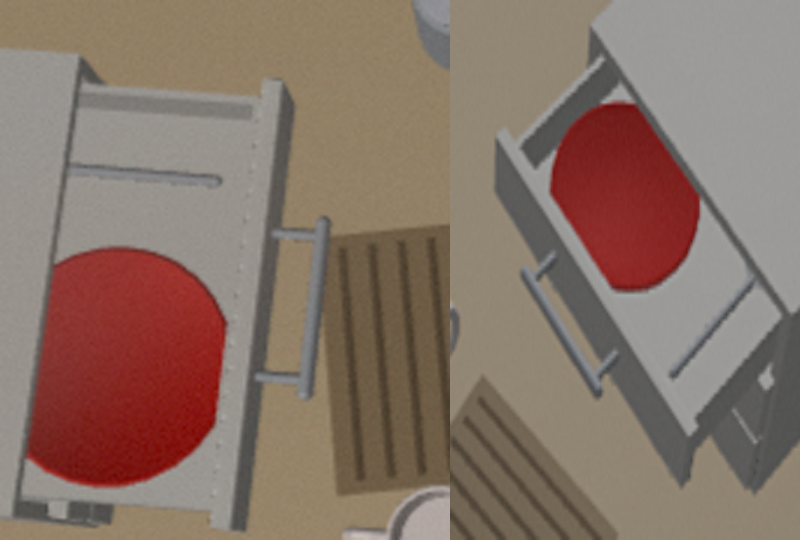

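The crop shows the handle bar's ends at top-view pixels (257.7,243.3) and (251.7,301.7). The fit script failed because it called camera_info too often, so I'll cache it.

```bash
sed -i 's/^def cam(n):/import functools\n@functools.cache\ndef cam(n):/' h.py
cat > m.py <<'E'
from h import *
viewer.read_camera("top");viewer.read_camera("scene")
for l,r,x in [("bowl",[(.076,.06),(.076,.054)],(.57,-.265)),("tumbler",[(.04,0),(.04,.1)],(.38,-.085)),("jar",[(.036,0),(.036,.1)],(.71,-.075)),("caddy",[(.045,0),(.045,.11)],(.78,.13)),("soap",[(.033,0),(.033,.1),(.012,.2)],(.72,-.31)),("mug",[(.04,0.0),(.04,.09)],(.35,.13))]:
    try: s=fit(l,r,x); print(l,s[0].round(3),s[1],s[2])
    except Exception as e: print(l,e)
for n in("top","scene"):
    r=models.silhouettes("drainer",n)[0]["region"].astype(np.uint8)
    c=max(cv2.findContours(r,0,1)[0],key=cv2.contourArea)
    P=np.array([back(n,p[0],0)[:2] for p in c],np.float32); print("drainer",cv2.minAreaRect(P))
for p in [(257.7,243.3),(251.7,301.7)]: print("bar",back("top",p,.175).round(3))
for p in [(243,198),(230,345)]: print("front top edge",back("top",p,.202).round(3))
for p in [(176,188),(155,341)]: print("unit front top",back("top",p,.21).round(3))
E
python3 m.py
```

```text
bowl [ 0.576 -0.263] [ 0.2 -0.6  2.4  1.   0.6 -1.3  0.6  0.2] ['top', 'scene']
tumbler [ 0.393 -0.092] [-1.  -0.6  2.   1.4 -0.6 -1.8  3.3  1.9] ['top', 'scene']
jar [ 0.71  -0.077] [ 0.5 -2.5  3.4  0.8  0.  -3.2  1.4 -0.3] ['top', 'scene']
caddy [0.787 0.117] [-1.7 -2.4  1.4  1.8] ['scene']
soap [ 0.734 -0.314] [ 0.1  0.3  2.   0.8  0.7 -0.4  1.2  0.5] ['top', 'scene']
mug [0.36  0.134] [12.1 -1.4 -0.3 -0.   2.2 -2.6 -5.6 -1.5] ['top', 'scene']
drainer ((0.5095826983451843, 0.12781813740730286), (0.20974914729595184, 0.21023879945278168), 7.440005302429199)
drainer ((0.5110889673233032, 0.12315868586301804), (0.21191661059856415, 0.21108822524547577), 7.246198654174805)
bar [0.576 0.214 0.175]
bar [0.452 0.221 0.175]
front top edge [0.666 0.246 0.202]
front top edge [0.362 0.255 0.202]
unit front top [0.683 0.387 0.21 ]
unit front top [0.366 0.402 0.21 ]
```

Emit:
{"method": "drive_tool", "body": {
  "series": [
    [[0, 0, 0, 0, 0, -0.054], [0, 0, 0, 0, 0, -0.054], [0, 0, 0, 0, 0, -0.054], [0, 0, 0, 0, 0, -0.054], [0, 0, 0, 0, 0, -0.054], [0, 0, 0, 0, 0, -0.054], [0, 0, 0, 0, 0, -0.054], [0, 0, 0, 0, 0, -0.054], [0, 0, 0, 0, 0, -0.054], [0, 0, 0, 0, 0, -0.054], [0, 0, 0, 0, 0, -0.054], [0, 0, 0, 0, 0, -0.054], [0, 0, 0, 0, 0, -0.054], [0, 0, 0, 0, 0, -0.054], [0, 0, 0, 0, 0, -0.054], [0, 0, 0, 0, 0, -0.054], [0, 0, 0, 0, 0, -0.054]]
  ],
  "jaw": -1,
  "grip_force": 30
}}

```text
clock: 4.22
tcp_pos: [0.2479, -0.5188, 0.2423]
orientation: [-0.0, -0.097, 0.995, -0.0]
wrist_force: [-0.3, -0.4, -0.9]
finger_gap: 0.0001
grip_force: 0.0
```

Emit:
{"method": "drive_tool", "body": {
  "series": [
    [[-0.21, 0.346, 0, 0, 0, 0], [-0.21, 0.346, 0, 0, 0, 0], [-0.21, 0.346, 0, 0, 0, 0], [-0.21, 0.346, 0, 0, 0, 0], [-0.21, 0.346, 0, 0, 0, 0], [-0.21, 0.346, 0, 0, 0, 0], [-0.21, 0.346, 0, 0, 0, 0], [-0.21, 0.346, 0, 0, 0, 0], [-0.21, 0.346, 0, 0, 0, 0], [-0.21, 0.346, 0, 0, 0, 0], [-0.21, 0.346, 0, 0, 0, 0], [-0.21, 0.346, 0, 0, 0, 0], [-0.21, 0.346, 0, 0, 0, 0], [-0.21, 0.346, 0, 0, 0, 0], [-0.21, 0.346, 0, 0, 0, 0], [0, 0, 0, 0, 0, 0]]
  ]
}}

```text
clock: 6.22
tcp_pos: [0.5034, 0.1663, 0.2419]
orientation: [0.0, -0.096, 0.995, 0.0]
wrist_force: [-0.3, 0.3, -0.1]
finger_gap: 0.0001
grip_force: 0.0
```

Emit:
{"method": "drive_tool", "body": {
  "series": [
    [[0, 0, 0.2, 0, 0, 0], [0, 0, 0.2, 0, 0, 0], [0, 0, 0.19, 0, 0, 0], [0, 0, 0, 0, 0, 0], [-0.035, 0.14, 0, 0, 0, 0], [-0.035, 0.14, 0, 0, 0, 0], [-0.035, 0.14, 0, 0, 0, 0], [-0.035, 0.14, 0, 0, 0, 0], [-0.035, 0.14, 0, 0, 0, 0], [-0.035, 0.14, 0, 0, 0, 0], [-0.035, 0.14, 0, 0, 0, 0], [-0.035, 0.14, 0, 0, 0, 0]]
  ]
}}

```text
clock: 7.72
tcp_pos: [0.5105, 0.3031, 0.1713]
orientation: [-0.0, -0.094, 0.996, -0.0]
wrist_force: [0.6, -2.3, 1.3]
finger_gap: -0.0
grip_force: 0.8
```

Emit:
{"method": "drive_tool", "body": {
  "series": [
    [[-0.01, 0.05, 0, 0, 0, 0], [-0.01, 0.05, 0, 0, 0, 0], [-0.01, 0.05, 0, 0, 0, 0]]
  ]
}}

```text
clock: 8.1
tcp_pos: [0.5108, 0.3203, 0.1713]
orientation: [-0.0, -0.094, 0.996, -0.0]
wrist_force: [0.8, -1.1, -0.1]
finger_gap: -0.0002
grip_force: 0.6
```

Emit:
{"method": "drive_tool", "body": {
  "series": [
    [[-0.01, 0.04, 0, 0, 0, 0], [-0.01, 0.04, 0, 0, 0, 0], [-0.01, 0.04, 0, 0, 0, 0], [0, 0, 0, 0, 0, 0]]
  ]
}}

```text
clock: 8.6
tcp_pos: [0.5112, 0.3276, 0.1713]
orientation: [-0.001, -0.092, 0.996, -0.008]
wrist_force: [0.1, -25.8, 7.7]
finger_gap: -0.0001
grip_force: 13.1
```

Emit:
{"method": "drive_tool", "body": {
  "series": [
    [[-0.005, 0.03, 0, 0, 0, 0], [-0.005, 0.03, 0, 0, 0, 0], [0, 0, 0, 0, 0, 0]]
  ]
}}

```text
clock: 8.98
tcp_pos: [0.511, 0.3283, 0.1714]
orientation: [-0.002, -0.089, 0.996, -0.014]
wrist_force: [-0.4, -46.7, 12.7]
finger_gap: 0.0003
grip_force: 23.6
```

Drawer is shut: the handle stopped at 47 N. Backing off.

Emit:
{"method": "drive_tool", "body": {
  "series": [
    [[0, -0.2, 0, 0, 0, 0], [0, -0.3, 0, 0, 0, 0], [0, -0.1, -0.3, 0, 0, 0], [0, 0, -0.3, 0, 0, 0], [0, 0, 0, 0, 0, 0]]
  ]
}}

```text
clock: 9.6
tcp_pos: [0.5266, 0.2723, 0.247]
orientation: [0.003, -0.094, 0.996, 0.001]
wrist_force: [-0.2, 0.5, -0.7]
finger_gap: -0.0001
grip_force: 0.0
```

```bash
cat >> h.py <<'E'
from scipy.spatial.transform import Rotation as Ro
def pose():
    s=env.get_state(); q=s["orientation"]; return np.array(s["tcp_pos"]),Ro.from_quat([q[1],q[2],q[3],q[0]])
def loc(target):
    p,R=pose(); print("tool xyz/0.12:",(R.inv().apply(np.array(target)-p)/.12).round(3), "axes x,y,z",R.as_matrix().T.round(3).tolist())
E
python3 -c "
from h import *
snap('top','t1')
print(pose()[0],env.get_state()['joint_pos'].round(2)); loc([.587,-.3285,.2])
for r in models.silhouettes('unit_drawer0_handle','top')[:1]: print(r['score'],r['location'])
for r in [(257.7,243.3)]: pass
"
```

```text
[0.5257327  0.27214258 0.2449631 ] [0.34 0.34 0.09 1.32 0.   0.15]
tool xyz/0.12: [ 0.435 -5.013  0.368] axes x,y,z [[-0.982, -0.187, -0.003], [-0.187, 0.982, 0.001], [0.003, 0.002, -1.0]]
```

View pics/t1.png

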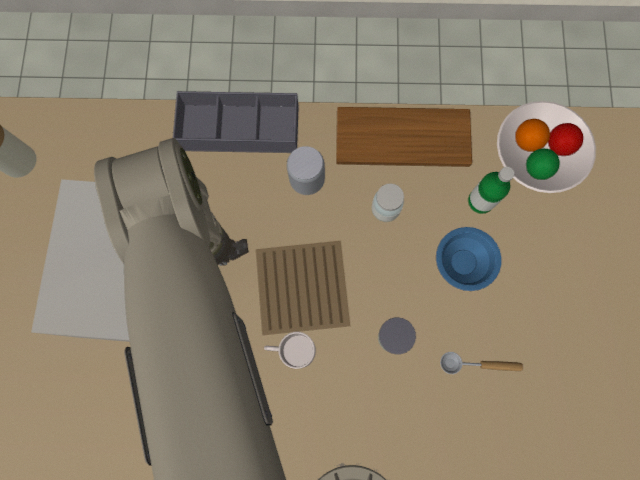

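The picture shows the arm covering the organiser; the bowl (469,259) and the bystanders have not moved. Travelling to the bowl's near-side rim.

Emit:
{"method": "drive_tool", "body": {
  "series": [
    [[0.033, -0.386, 0.028, 0, 0, 0], [0.033, -0.386, 0.028, 0, 0, 0], [0.033, -0.386, 0.028, 0, 0, 0], [0.033, -0.386, 0.028, 0, 0, 0], [0.033, -0.386, 0.028, 0, 0, 0], [0.033, -0.386, 0.028, 0, 0, 0], [0.033, -0.386, 0.028, 0, 0, 0], [0.033, -0.386, 0.028, 0, 0, 0], [0.033, -0.386, 0.028, 0, 0, 0], [0.033, -0.386, 0.028, 0, 0, 0], [0.033, -0.386, 0.028, 0, 0, 0], [0.033, -0.386, 0.028, 0, 0, 0], [0.033, -0.386, 0.028, 0, 0, 0], [0, 0, 0, 0, 0, 0]]
  ],
  "jaw": 0.3
}}

```text
clock: 11.45
tcp_pos: [0.5861, -0.3321, 0.1966]
orientation: [-0.001, -0.092, 0.996, 0.001]
wrist_force: [0.4, 1.2, -0.2]
finger_gap: 0.0555
grip_force: 0.0
```

```bash
python3 -c "
from h import *
print(pose()[0],env.get_state()['finger_gap']); loc([.587,-.3285,.050])
viewer.read_camera('top');viewer.read_camera('scene')
print(fit('bowl',[(.076,.06),(.076,.054)],(.576,-.263)))
snap('scene','s1')
r=[x for x in models.silhouettes('unit_drawer0_handle','scene')[:2]]
print([(x['score'],x['location']) for x in r])"
```

```text
[ 0.58605124 -0.33206477  0.19661006] 0.055475576882026825
tool xyz/0.12: [-0.016  0.025  1.222] axes x,y,z [[-0.983, -0.183, 0.002], [-0.183, 0.983, 0.002], [-0.003, 0.002, -1.0]]
(array([ 0.57683978, -0.26239786]), array([-0. , -0.8,  2.2,  0.8, -0.1, -1.3,  1.8,  0.2]), ['top', 'scene'])
[(0.98, [404.8, 156.2])]
```

View pics/s1.png

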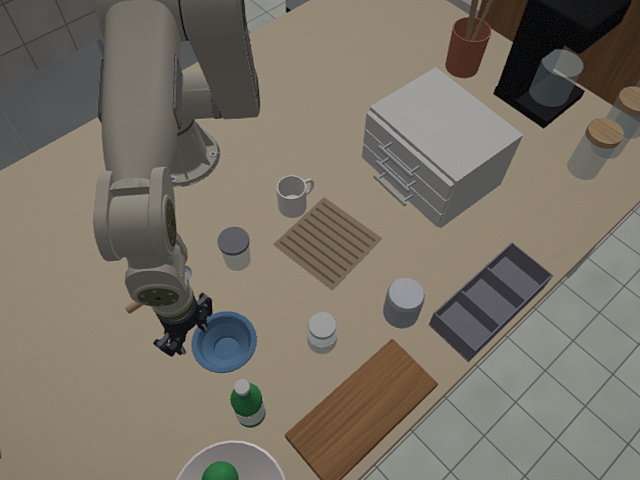

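The drawer is flush and shut (front at about (395,165)), and the gripper is above the bowl's rim at (185,325). Now I'll descend astride the rim and close gently.

Emit:
{"method": "drive_tool", "body": {
  "series": [
    [[-0.016, 0.025, 0.2, 0, 0, 0], [0, 0, 0.3, 0, 0, 0], [0, 0, 0.3, 0, 0, 0], [0, 0, 0.2, 0, 0, 0], [0, 0, 0.11, 0, 0, 0], [0, 0, 0.11, 0, 0, 0], [0, 0, 0, 0, 0, 0]]
  ]
}}

```text
clock: 12.62
tcp_pos: [0.5881, -0.3257, 0.0529]
orientation: [-0.0, -0.094, 0.996, 0.0]
wrist_force: [-0.2, 0.8, -0.7]
finger_gap: 0.0557
grip_force: 0.0
```

Emit:
{"method": "drive_tool", "body": {
  "series": [
    [[0, 0, 0, 0, 0, 0], [0, 0, 0, 0, 0, 0], [0, 0, 0, 0, 0, 0], [0, 0, 0, 0, 0, 0], [0, 0, 0, 0, 0, 0]]
  ],
  "jaw": -0.8,
  "grip_force": 20
}}

```text
clock: 13.25
tcp_pos: [0.5887, -0.3267, 0.0545]
orientation: [0.0, -0.094, 0.996, -0.001]
wrist_force: [-1.9, -0.3, 5.2]
finger_gap: 0.019
grip_force: 18.7
```

Emit:
{"method": "drive_tool", "body": {
  "series": [
    [[0, 0, -0.01, 0, 0, 0], [0, 0.05, 0, 0, 0, 0], [0, 0.1, 0, 0, 0, 0], [0, 0.15, 0, 0, 0, 0], [0, 0.15, 0, 0, 0, 0], [0, 0.15, 0, 0, 0, 0], [0, 0.15, 0, 0, 0, 0], [0, 0.15, 0, 0, 0, 0], [0, 0.15, 0, 0, 0, 0], [0, 0.15, 0, 0, 0, 0], [0, 0.15, 0, 0, 0, 0], [0, 0.15, 0, 0, 0, 0], [0, 0.15, 0, 0, 0, 0], [0, 0.15, 0, 0, 0, 0], [0, 0.13, 0, 0, 0, 0], [0, 0.07, 0, 0, 0, 0], [0, 0, 0, 0, 0, 0]]
  ]
}}

```text
clock: 15.38
tcp_pos: [0.543, -0.0887, 0.0545]
orientation: [-0.0, -0.095, 0.996, 0.001]
wrist_force: [-0.7, 1.5, 5.0]
finger_gap: 0.0187
grip_force: 19.7
```

```bash
cat > b.py <<'E'
from h import *
viewer.read_camera('top');viewer.read_camera('scene')
p,R=pose();print(p,env.get_state()['wrist_force'].round(1),env.get_state()['joint_pos'].round(2))
print(fit('bowl',[(.076,.06),(.076,.054)],(p[0]-.011,p[1]+.066)))
E
python3 b.py
```

```text
[ 0.54313006 -0.08892139  0.05432312] [1.5 4.1 4.1] [-0.31  0.4  -0.32  0.85  0.   -0.5 ]
(array([ 0.53583131, -0.0207456 ]), array([ -1. ,  -1.8,  12.9,   0.5, -11.6,  -1.3,   3.2,   0.1]), ['top', 'scene'])
```

Emit:
{"method": "drive_tool", "body": {
  "series": [
    [[-0.02, -0.06, 0, 0, 0, 0], [-0.02, -0.06, 0, 0, 0, 0], [-0.02, -0.06, 0, 0, 0, 0], [0, 0, 0, 0, 0, 0]]
  ]
}}

```text
clock: 16.08
tcp_pos: [0.5526, -0.1095, 0.0538]
orientation: [-0.002, -0.094, 0.996, 0.002]
wrist_force: [-3.4, 3.2, 7.4]
finger_gap: 0.0183
grip_force: 26.9
```

Emit:
{"method": "drive_tool", "body": {
  "series": [
    [[0, 0, 0, 0, 0, 0], [0, 0, 0, 0, 0, 0], [0, 0, 0, 0, 0, 0], [0, 0, -0.1, 0, 0, 0], [0, 0, -0.3, 0, 0, 0], [0, -0.3, -0.3, 0, 0, 0], [0, -0.4, -0.3, 0, 0, 0], [0, -0.4, -0.1, 0, 0, 0], [0, 0, 0, 0, 0, 0]]
  ],
  "jaw": 0.2
}}

```text
clock: 17.2
tcp_pos: [0.5805, -0.2438, 0.1889]
orientation: [0.002, -0.092, 0.996, -0.002]
wrist_force: [-0.3, 0.4, 0.4]
finger_gap: 0.0512
grip_force: 0.0
```

```bash
sed -i 's/(p\[0\]-.011,p\[1\]+.066)/(.54,-.045)/' b.py; python3 b.py; python3 -c "
from h import *
loc([0,0,0])"
```

```text
[ 0.57893672 -0.24016744  0.186923  ] [-0.6  0.3  0.1] [-0.52  0.43  0.09  1.22  0.   -0.71]
(array([ 0.54037177, -0.04420187]), array([ 0.2, -0.5,  2.1,  0.7,  0.2, -1.9,  1.4,  0.1]), ['top', 'scene'])
tool xyz/0.12: [4.361 2.858 1.56 ] axes x,y,z [[-0.982, -0.188, 0.001], [-0.188, 0.982, 0.001], [-0.001, 0.001, -1.0]]
```

Emit:
{"method": "drive_tool", "body": {
  "series": [
    [[0, 0, 0, 0, 0, 0.056], [0, 0, 0, 0, 0, 0.056], [0, 0, 0, 0, 0, 0.056], [0, 0, 0, 0, 0, 0.056], [0, 0, 0, 0, 0, 0.056], [0, 0, 0, 0, 0, 0.056], [0, 0, 0, 0, 0, 0.056], [0, 0, 0, 0, 0, 0.056], [0, 0, 0, 0, 0, 0.056], [0, 0, 0, 0, 0.056, 0], [0, 0, 0, 0, 0.056, 0], [0, 0, 0, 0, 0.056, 0], [0, 0, 0, 0, 0.056, 0], [0, 0, 0, 0, 0.056, 0], [0, 0, 0, 0, 0.054, 0], [0, 0, 0, 0, 0, 0]]
  ],
  "jaw": -0.06
}}

```text
clock: 19.4
tcp_pos: [0.5739, -0.2355, 0.1736]
orientation: [-0.387, 0.558, 0.66, 0.322]
wrist_force: [-0.2, 0.2, -0.1]
finger_gap: 0.0401
grip_force: 0.0
```

```bash
python3 -c "
from h import *
print(pose()[0],env.get_state()['joint_pos'].round(2),env.get_state()['finger_gap'])
d=np.array([-.174,.985]);b=np.array([.540,-.044])
t=b-d*.105; loc([*t,.033])"
```

```text
[ 0.5739384  -0.235494    0.17357645] [-0.77  1.2   1.    2.33  0.54  0.35] 0.040117982170662814
tool xyz/0.12: [-0.652  0.004  1.226] axes x,y,z [[-0.079, 0.487, 0.87], [0.985, 0.171, -0.006], [-0.151, 0.857, -0.493]]
```

Emit:
{"method": "drive_tool", "body": {
  "series": [
    [[0.075, 0, 0.13, 0, 0, 0], [0.075, 0, 0.13, 0, 0, 0], [0.075, 0, 0.13, 0, 0, 0], [0.075, 0, 0.13, 0, 0, 0], [0.075, 0, 0.13, 0, 0, 0], [-0.17, 0, 0.095, 0, 0, 0], [-0.17, 0, 0.095, 0, 0, 0], [-0.17, 0, 0.095, 0, 0, 0], [0, 0, 0, 0, 0, 0]]
  ]
}}

```text
clock: 20.52
tcp_pos: [0.5591, -0.1466, 0.1139]
orientation: [-0.382, 0.557, 0.663, 0.322]
wrist_force: [0.4, -0.1, -0.3]
finger_gap: 0.0401
grip_force: 0.0
```

```bash
cat > l.py <<'E'
from h import *
s=env.get_state();print(pose()[0],s['joint_pos'].round(2),s['wrist_force'].round(1))
d=np.array([-.174,.985]);b=np.array([.540,-.044])
t=b-d*.105; loc([*t,.033])
E
python3 l.py
```

```text
[ 0.55907102 -0.14656532  0.11389565] [-0.69  1.03  0.5   1.96  0.6   0.4 ] [ 0.4 -0.1 -0.3]
tool xyz/0.12: [-0.586 -0.008  0.333] axes x,y,z [[-0.087, 0.494, 0.865], [0.985, 0.172, 0.001], [-0.148, 0.852, -0.501]]
```

Emit:
{"method": "drive_tool", "body": {
  "series": [
    [[-0.117, 0, 0.067, 0, 0, 0], [-0.117, 0, 0.067, 0, 0, 0], [-0.117, 0, 0.067, 0, 0, 0], [-0.117, 0, 0.067, 0, 0, 0], [-0.117, 0, 0.067, 0, 0, 0], [0, 0, 0, 0, 0, 0]]
  ]
}}

```text
clock: 21.28
tcp_pos: [0.5592, -0.1479, 0.031]
orientation: [-0.382, 0.558, 0.663, 0.322]
wrist_force: [-0.2, -0.1, -0.3]
finger_gap: 0.0399
grip_force: 0.0
```

```bash
python3 l.py; python3 -c "
from h import *
im=snap('scene','x');im2=snap('top','y')
a=im[180:380,150:380,::-1];b=im2[180:380,340:570,::-1]
cv2.imwrite('pics/c2.png',np.hstack([cv2.resize(a,(400,348)),cv2.resize(b,(400,348))]))"
```

```text
[ 0.55922036 -0.1478527   0.03098082] [-0.69  1.12  0.47  1.85  0.6   0.4 ] [-0.2 -0.1 -0.3]
tool xyz/0.12: [ 0.017 -0.007 -0.004] axes x,y,z [[-0.086, 0.493, 0.866], [0.985, 0.171, 0.0], [-0.148, 0.853, -0.5]]
```

View pics/c2.png

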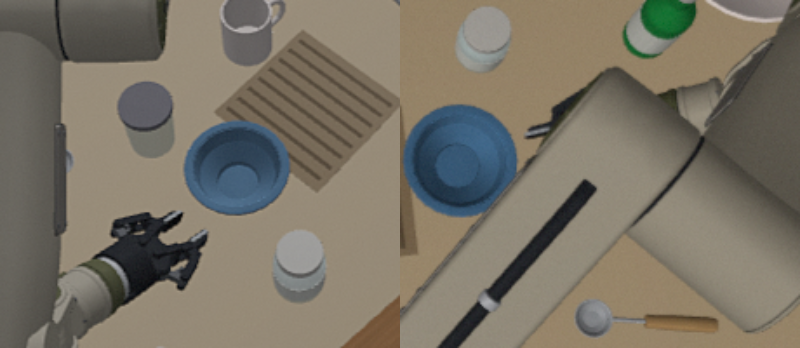

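The tumbler and jar are clear, and the fingertips are level with the gap under the bowl's lip. Moving under the lip.

Emit:
{"method": "drive_tool", "body": {
  "series": [
    [[0.06, 0, 0.06, 0, 0, 0], [0.06, 0, 0.06, 0, 0, 0], [0.058, 0, 0.057, 0, 0, 0], [0, 0, 0, 0, 0, 0]]
  ]
}}

```text
clock: 21.88
tcp_pos: [0.5548, -0.1186, 0.0414]
orientation: [-0.381, 0.557, 0.664, 0.322]
wrist_force: [0.1, -0.5, -1.0]
finger_gap: 0.0397
grip_force: 0.0
```

Emit:
{"method": "drive_tool", "body": {
  "series": [
    [[0.01, 0, 0.018, 0, 0, 0], [0.01, 0, 0.018, 0, 0, 0], [0, 0, 0, 0, 0, 0]]
  ]
}}

```text
clock: 22.25
tcp_pos: [0.5539, -0.1147, 0.0402]
orientation: [-0.381, 0.558, 0.663, 0.322]
wrist_force: [-0.4, -0.3, 0.3]
finger_gap: 0.04
grip_force: 0.0
```

```bash
python3 l.py; python3 b.py
```

```text
[ 0.55393478 -0.11472109  0.04021701] [-0.66  1.05  0.37  1.79  0.62  0.43] [-0.4 -0.3  0.3]
tool xyz/0.12: [-0.19  -0.011 -0.207] axes x,y,z [[-0.088, 0.494, 0.865], [0.985, 0.171, 0.002], [-0.147, 0.852, -0.502]]
[ 0.55396685 -0.11483921  0.04023398] [0.1 0.4 0.1] [-0.66  1.05  0.37  1.79  0.62  0.43]
(array([ 0.54182801, -0.0448957 ]), array([ 0.5, -1.1,  3.4,  1.1,  0.3, -1.4,  1.6, -0.3]), ['top', 'scene'])
```

```bash
cat > plan.py <<'E'
import numpy as np
rad=np.deg2rad
phi=np.r_[0:52:4.,52,np.arange(56,124,4.)]
A=np.interp(phi,[0,30,45,52,65,80,90,100,115,122],[30,35,45,50,60,72,80,88,98,103])
P=[]
for f,a in zip(phi,A):
    c,s=np.cos(rad(f)),np.sin(rad(f))
    N=np.array([34-97*c+52*s,97*s+52*c]) if f<=52 else np.array([102-139*c-2*s,139*s-2*c])
    ca,sa=np.cos(rad(a)),np.sin(rad(a))
    P.append(N-11*np.array([ca+sa,ca-sa]))
P=np.array(P)
P=np.vstack([[-72,40],P]); A=np.r_[30,A]; phi=np.r_[-1,phi]
for i in range(1,len(P)):
    dd=P[i]-P[i-1]; a=rad(A[i-1])
    x=dd@[np.sin(a),np.cos(a)]; z=dd@[np.cos(a),-np.sin(a)]
    print(i,phi[i],A[i].round(0),P[i].round(0),"[%.3f, 0, %.3f, 0, %.3f, 0]"%(x/120,z/120,-(A[i]-A[i-1])/180))
E
python3 plan.py
```

```text
1 0.0 30.0 [-78.  48.] [0.032, 0, -0.077, 0, -0.000, 0]
2 4.0 31.0 [-74.  55.] [0.065, 0, -0.001, 0, -0.004, 0]
3 8.0 31.0 [-70.  61.] [0.065, 0, 0.003, 0, -0.004, 0]
4 12.0 32.0 [-65.  68.] [0.065, 0, 0.007, 0, -0.004, 0]
5 16.0 33.0 [-60.  73.] [0.064, 0, 0.010, 0, -0.004, 0]
6 20.0 33.0 [-55.  79.] [0.063, 0, 0.014, 0, -0.004, 0]
7 24.0 34.0 [-49.  84.] [0.062, 0, 0.018, 0, -0.004, 0]
8 28.0 35.0 [-43.  89.] [0.061, 0, 0.021, 0, -0.004, 0]
9 32.0 36.0 [-36.  93.] [0.061, 0, 0.023, 0, -0.009, 0]
10 36.0 39.0 [-29.  97.] [0.062, 0, 0.024, 0, -0.015, 0]
11 40.0 42.0 [-22. 101.] [0.061, 0, 0.025, 0, -0.015, 0]
12 44.0 44.0 [-15. 105.] [0.061, 0, 0.026, 0, -0.015, 0]
13 48.0 47.0 [ -8. 107.] [0.060, 0, 0.027, 0, -0.016, 0]
14 52.0 50.0 [ -0. 110.] [0.060, 0, 0.029, 0, -0.016, 0]
15 56.0 53.0 [  7. 116.] [0.082, 0, -0.002, 0, -0.017, 0]
16 60.0 56.0 [ 16. 122.] [0.086, 0, 0.001, 0, -0.017, 0]
17 64.0 59.0 [ 24. 128.] [0.086, 0, 0.002, 0, -0.017, 0]
18 68.0 62.0 [ 33. 133.] [0.086, 0, 0.003, 0, -0.018, 0]
19 72.0 66.0 [ 43. 137.] [0.086, 0, 0.005, 0, -0.018, 0]
20 76.0 69.0 [ 52. 141.] [0.085, 0, 0.006, 0, -0.018, 0]
21 80.0 72.0 [ 62. 144.] [0.085, 0, 0.007, 0, -0.018, 0]
22 84.0 75.0 [ 72. 146.] [0.085, 0, 0.008, 0, -0.018, 0]
23 88.0 78.0 [ 82. 147.] [0.085, 0, 0.009, 0, -0.018, 0]
24 92.0 82.0 [ 92. 148.] [0.085, 0, 0.010, 0, -0.018, 0]
25 96.0 85.0 [103. 148.] [0.084, 0, 0.011, 0, -0.018, 0]
26 100.0 88.0 [113. 148.] [0.084, 0, 0.012, 0, -0.018, 0]
27 104.0 91.0 [123. 146.] [0.083, 0, 0.014, 0, -0.015, 0]
28 108.0 93.0 [133. 144.] [0.083, 0, 0.016, 0, -0.015, 0]
29 112.0 96.0 [142. 142.] [0.082, 0, 0.018, 0, -0.015, 0]
30 116.0 99.0 [152. 138.] [0.082, 0, 0.020, 0, -0.015, 0]
31 120.0 102.0 [161. 134.] [0.081, 0, 0.021, 0, -0.016, 0]
```

Emit:
{"method": "drive_tool", "body": {
  "series": [
    [[0.035, 0, -0.06, 0, 0, 0], [0.065, 0, 0, 0, -0.004, 0], [0.065, 0, 0.003, 0, -0.004, 0], [0.065, 0, 0.007, 0, -0.004, 0], [0.064, 0, 0.01, 0, -0.004, 0], [0.063, 0, 0.014, 0, -0.004, 0], [0, 0, 0, 0, 0, 0]]
  ]
}}

```text
clock: 23.32
tcp_pos: [0.5507, -0.0949, 0.0793]
orientation: [-0.36, 0.567, 0.676, 0.304]
wrist_force: [-0.2, -0.3, -1.2]
finger_gap: 0.0399
grip_force: 0.2
```

```bash
cat > v.py <<'E'
from h import *
import sys
p,R=pose();s=env.get_state();d=np.array([-.174,.985]);b=np.array([.541,-.0445])
print("off",((p[:2]-b)@d*1e3).round(1),"lat",((p[:2]-b)@[.985,.174]*1e3).round(1),"z",(p[2]*1e3).round(1),"a",np.rad2deg(np.arcsin(-R.as_matrix()[2,2])).round(1),s['wrist_force'].round(1),s['joint_pos'].round(2))
im=snap('scene','x');im2=snap('top','y')
a=im[140:380,140:420,::-1];b=im2[170:410,220:500,::-1]
cv2.imwrite(f'pics/{sys.argv[1]}.png',np.hstack([cv2.resize(a,(400,343)),cv2.resize(b,(400,343))]))
E
python3 v.py v1
```

```text
off -51.3 lat 0.8 z 79.3 a 33.8 [-0.2 -0.3 -1.2] [-0.63  0.93  0.28  1.74  0.62  0.49]
```

View pics/v1.png

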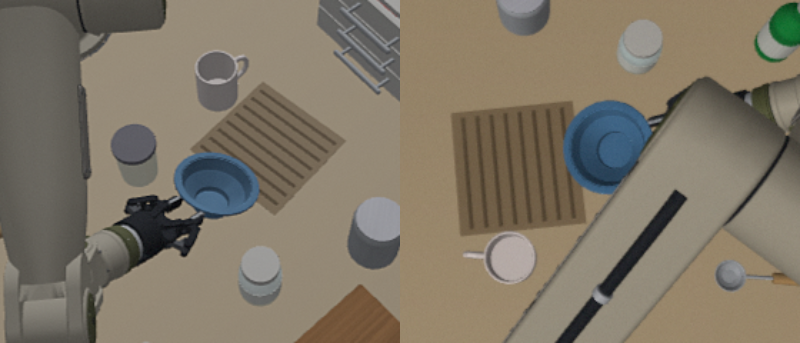

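The bowl is tilting as planned, hooked by both fingertips under its near lip. Continuing the arc.

Emit:
{"method": "drive_tool", "body": {
  "series": [
    [[0.062, 0, 0.01, 0, -0.004, 0], [0.061, 0, 0.016, 0, -0.004, 0], [0.061, 0, 0.022, 0, -0.009, 0], [0.062, 0, 0.024, 0, -0.015, 0], [0.061, 0, 0.025, 0, -0.015, 0], [0.061, 0, 0.026, 0, -0.015, 0], [0.06, 0, 0.027, 0, -0.016, 0], [0.06, 0, 0.029, 0, -0.016, 0], [0.082, 0, -0.002, 0, -0.017, 0], [0.086, 0, 0.001, 0, -0.017, 0], [0, 0, 0, 0, 0, 0]]
  ]
}}

```text
clock: 24.8
tcp_pos: [0.5387, -0.0262, 0.1239]
orientation: [-0.216, 0.616, 0.735, 0.185]
wrist_force: [0.7, -2.3, 0.2]
finger_gap: 0.0404
grip_force: 0.5
```

```bash
python3 v.py v2
```

```text
off 18.5 lat 0.9 z 123.9 a 56.9 [ 0.7 -2.3  0.2] [-0.45  0.54 -0.05  1.34  0.46  0.86]
```

View pics/v2.png

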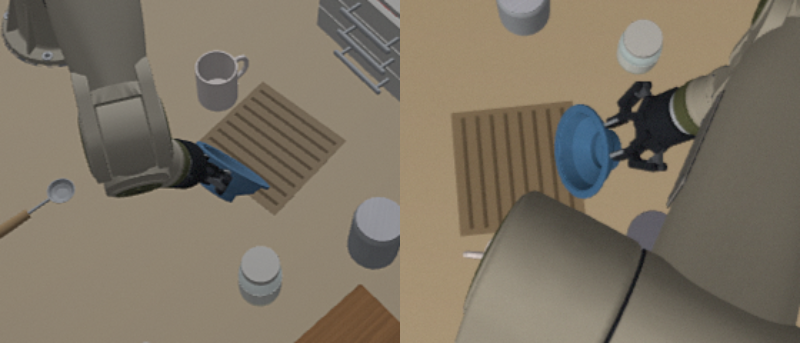

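The bowl stands at about 60° on its far lip, with the fingers still behind its near lip. Continuing to tip it over.

Emit:
{"method": "drive_tool", "body": {
  "series": [
    [[0.086, 0, 0.002, 0, -0.017, 0], [0.086, 0, 0.003, 0, -0.018, 0], [0.086, 0, 0.005, 0, -0.018, 0], [0.085, 0, 0.006, 0, -0.018, 0], [0.085, 0, 0.007, 0, -0.018, 0], [0.085, 0, 0.008, 0, -0.018, 0], [0.085, 0, 0.009, 0, -0.018, 0], [0.085, 0, 0.01, 0, -0.018, 0], [0.084, 0, 0.011, 0, -0.018, 0], [0, 0, 0, 0, 0, 0]]
  ]
}}

```text
clock: 26.15
tcp_pos: [0.5231, 0.0595, 0.1465]
orientation: [-0.028, 0.643, 0.765, 0.024]
wrist_force: [0.4, -0.6, -0.6]
finger_gap: 0.0401
grip_force: 0.2
```

```bash
python3 v.py v3
```

```text
off 105.5 lat 0.4 z 146.5 a 85.7 [ 0.4 -0.6 -0.6] [-0.08  0.28 -0.25  1.07  0.07  1.32]
```

View pics/v3.png

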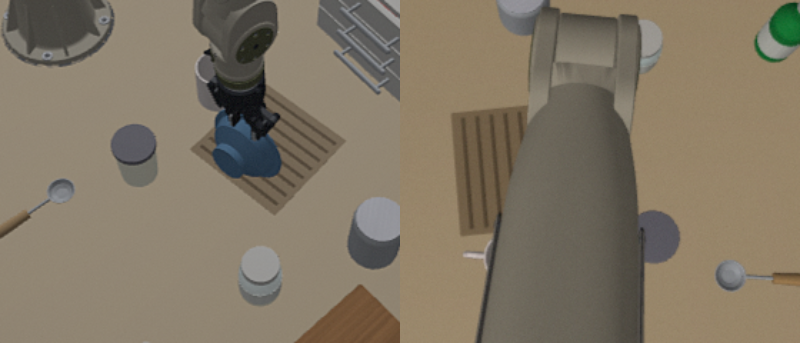

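The bowl is past vertical with its foot facing us. Finishing the tip.

Emit:
{"method": "drive_tool", "body": {
  "series": [
    [[0.084, 0, 0.012, 0, -0.018, 0], [0.083, 0, 0.014, 0, -0.015, 0], [0.083, 0, 0.016, 0, -0.015, 0], [0.082, 0, 0.018, 0, -0.015, 0], [0.082, 0, 0.02, 0, -0.015, 0], [0.081, 0, 0.021, 0, -0.015, 0], [0.08, 0, 0.02, 0, 0, 0], [0, 0, 0, 0, 0, 0], [0, 0, 0, 0, 0, 0], [0, 0, 0, 0, 0, 0]]
  ]
}}

```text
clock: 27.5
tcp_pos: [0.5134, 0.1258, 0.1296]
orientation: [0.083, 0.64, 0.76, -0.067]
wrist_force: [-4.3, 7.1, 16.5]
finger_gap: 0.0402
grip_force: 8.9
```

```bash
python3 v.py v4
```

```text
off 172.6 lat 2.5 z 129.6 a 77.7 [-4.3  7.1 16.5] [ 0.21  0.3  -0.27  1.   -0.21  1.61]
```

View pics/v4.png

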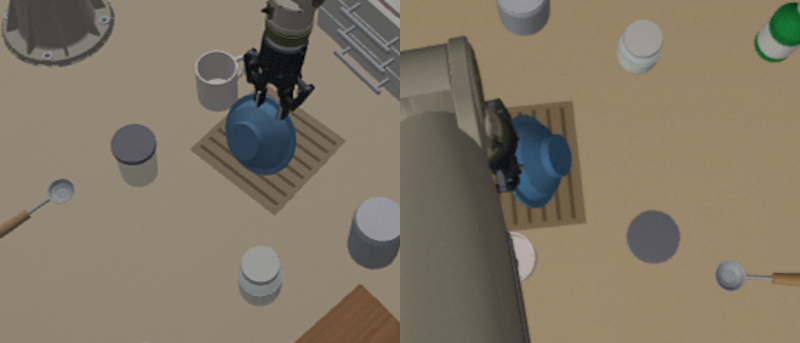

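The bowl leans at about 120° and is jammed under a downward push (16 N). I'll ease up and push forward along the roll direction.

Emit:
{"method": "drive_tool", "body": {
  "series": [
    [[-0.01, 0, -0.05, 0, 0, 0], [0.04, 0, -0.02, 0, 0, 0], [0.06, 0, -0.01, 0, 0, 0], [0.06, 0, -0.01, 0, 0, 0], [0.06, 0, -0.01, 0, 0, 0], [0, 0, 0, 0, 0, 0], [0, 0, 0, 0, 0, 0]]
  ]
}}

```text
clock: 28.48
tcp_pos: [0.5075, 0.1518, 0.1337]
orientation: [0.084, 0.64, 0.761, -0.069]
wrist_force: [-0.2, 1.4, -0.4]
finger_gap: 0.0404
grip_force: 0.0
```

```bash
python3 v.py v5
```

```text
off 199.2 lat 1.2 z 133.7 a 77.5 [-0.2  1.4 -0.4] [ 0.26  0.31 -0.25  1.03 -0.22  1.66]
```

View pics/v5.png

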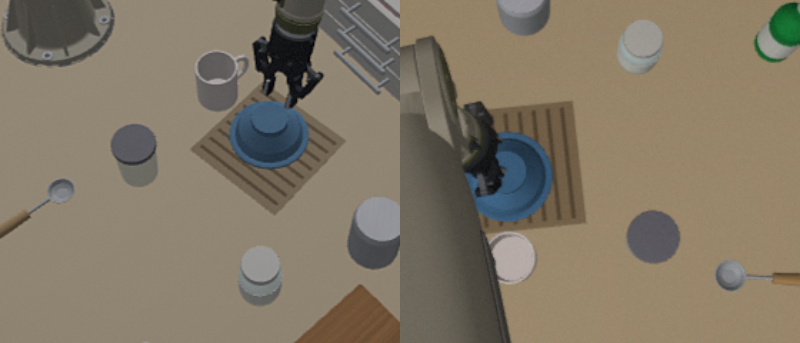

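The bowl lies mouth-down. Retreating up and away to measure it.

Emit:
{"method": "drive_tool", "body": {
  "series": [
    [[-0.06, 0, -0.28, 0, 0, 0], [-0.06, 0, -0.28, 0, 0, 0], [-0.06, 0, -0.28, 0, 0, 0], [-0.4, 0, 0.08, 0, 0, 0], [-0.4, 0, 0.08, 0, 0, 0], [-0.4, 0, 0.08, 0, 0, 0], [-0.4, 0, 0.08, 0, 0, 0], [-0.4, 0, 0.08, 0, 0, 0], [-0.4, 0, 0.08, 0, 0, 0], [-0.4, 0, 0.08, 0, 0, 0], [0, 0, 0, 0, 0, 0]]
  ]
}}

```text
clock: 29.95
tcp_pos: [0.5658, -0.1888, 0.2439]
orientation: [0.084, 0.642, 0.759, -0.07]
wrist_force: [-0.5, 0.4, -1.4]
finger_gap: 0.0405
grip_force: 0.0
```

```bash
cat > f.py <<'E'
from h import *
c=np.array([.5103,.1255]);u=np.array([np.cos(np.radians(7.35)),np.sin(np.radians(7.35))])
viewer.read_camera('top');viewer.read_camera('scene')
for cams in (("top","scene"),("top",),("scene",)):
    s=fit('bowl',[(.076,0),(.076,.006)],(.51,.13),cams); x=s[0]-c
    print(s[0].round(4),s[1],"in patch axes mm",(x@u*1e3).round(1),(x@[-u[1],u[0]]*1e3).round(1),"margin 29")
E
sed -i 's/(.04,0.0),(.04,.09)\],(.35,.13))\]/(.04,0.0),(.04,.09)],(.35,.13))][1:]/; s/("bowl".*(.57,-.265)),/0,/; ' m.py; python3 f.py; python3 m.py|head -8; python3 -c "from h import *;snap('scene','s9')"
```

```text
[0.4931 0.1414] [-0.2 -0.9  1.2  1.5 -0.1 -1.9  1.   0.6] in patch axes mm -15.1 18.0 margin 29
[0.494  0.1426] [-0.7 -1.3  0.7  1.1] in patch axes mm -13.9 19.1 margin 29
[0.4933 0.1395] [-0.5 -1.4  0.5  1. ] in patch axes mm -15.1 16.1 margin 29
tumbler need at least one array to concatenate
jar [ 0.709 -0.076] [ 0.2 -1.1  2.1  2.1  0.1 -3.6  1.5  0.2] ['top', 'scene']
caddy [0.785 0.121] [ 0.4 -1.5  1.3  1.9 -0.1 -3.1  1.9  0. ] ['top', 'scene']
soap [ 0.732 -0.315] [-0.3  0.   0.3 -0. ] ['scene']
mug [0.359 0.133] [12.8 -1.2 -0.6  0.1  1.7 -2.4 -4.1 -0.3] ['top', 'scene']
drainer ((0.5118721723556519, 0.12730489671230316), (0.21347805857658386, 0.21232762932777405), 7.0298638343811035)
drainer ((0.5098326802253723, 0.12287898361682892), (0.20915347337722778, 0.21139194071292877), 6.996814727783203)
bar [0.576 0.214 0.175]
```

View pics/s9.png

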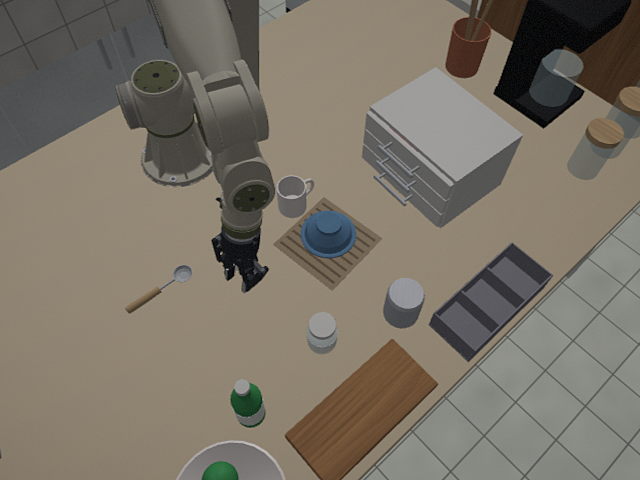

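The bowl sits flat, mouth-down at (328,234), with about 11 mm to spare inside the patch. The drawer is shut and the bystanders are in place; the arm hides the tumbler here, but it was unmoved in the previous view.

```bash
python3 -c "from h import *;print(order.hand_in())"
```

```text
the job is handed in; nothing more can be done
None
```

The job is handed in: the drawer is fully shut, and the bowl lies flat and mouth-down on the grooved patch with about 11 mm to spare, with the other things still in place.

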